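# Clear the stray gear, then hold the bearing box open

## Task

A toothed gear has strayed onto the bearing-inspection turntable: lift it off and set it down flat in the yellow tray, leaving the bearing on the turntable. Then raise the blue box's self-closing lid (it has a handle bar in front) to about 60 degrees from shut and keep holding it there, still, so that a colleague can reach in with both hands: finish while holding the lid open. Leave the mug, the tape roll and the black seal where they are.

Things in the scene. Friction and masses are not known exactly. Their poses are not given: they have to be found in the camera images.
- turntable: fixed foot of a small inspection turntable, 110 mm across, standing on the bench; origin on the bench under the turning axis. It carries a round disc with black rubber top, 152 mm in diameter, 13 mm thick, whose top is 44 mm above the bench and which spins freely about the vertical axis (almost no friction, so it turns when touched)
- turntable_top (a point): centre of the disc's top face, 44 mm above the bench
- stray_gear: grey steel helical planet gear with a bore, 54 mm in diameter over the teeth, 24 mm tall, 0.12 to 0.26 kg, lying flat on the turntable some 43 mm from its axis; origin at the centre of its underside, z up along the bore
- checked_bearing: steel ball bearing, 52 mm in diameter, 15 mm tall, lying flat on the turntable across the axis from the gear, 27 mm or more away from it edge to edge; origin at the centre of its underside. It stays on the turntable
- tray: fixed low open yellow tray with a black mat, 110 x 110 mm outside, walls 4 mm thick and 16 mm high, inner floor 4 mm above the bench; origin on the bench under its centre, x and y along its sides
- bearing_box: fixed blue steel box, 160 mm deep (its x), 180 mm wide (its y), rim 90 mm above the bench, bearings inside; origin on the bench under its centre; its front faces its -x, towards the robot. Between it and the turntable stand large fixed gearbox castings: cross near the front of the bench (0.45 m ahead of the robot) with the fingertips 0.4 m above the bench
- lid_hinge (a point): middle of the lid's hinge line, at the top of the box's back rim, 90 mm above the bench; axes as the box's: the hinge line runs along y
- lid_handle (a point): middle of the lid's handle bar: dark round steel, 12 mm thick, 92 mm long, parallel to the hinge line, on two thin arms 42 mm either side of the middle, 45 mm in front of the lid's edge: room for a finger on each side, pinched from above. 205 mm from the hinge and, when shut, 3 mm above it: 93 mm above the bench shut, about 269 mm at 60 degrees
- box_lid (a joint): angle of the lid: a 6 mm steel plate, 0.32 kg, over the box; 0 = shut, grows as it opens upward about the back rim, stop at 1.40; 60 degrees = 1.047. Weight and a light spring shut it from every angle; lifting at the handle takes about 2 N, and it stays open only while it is held
- mug: bystander: white mug with blue dots, 92 mm in diameter, 93 mm tall, origin at the centre of its underside
- tape_roll: bystander: roll of black tape lying flat, 62 mm in diameter, 19 mm tall, origin at the centre of its underside
- black_seal: bystander: black rubber oil seal ring, 58 mm in diameter, 10 mm tall, lying on the bench behind the box, origin at the centre of its underside

How it is judged:
By the outcome, as a careful person would: the job done as asked, in the order asked, and still so for the second after the job is handed in, while the arm keeps its last pose, push and grip.
It also fails if it takes over 64 s, if anything falls off the work surface, if the arm or the gripper's body presses on something with over 40 N, if the wrist force passes 120 N, or if a joint passes its speed limit or range.

## Robot

A 7-joint arm with a two-finger parallel gripper is mounted at the origin on a cart in front of the work surface, level with it; the furniture and walls round the work are solid. World frame = base frame: x ahead of the robot, y to its left, z up, the work surface at z = 0. Lengths are in mm, angles in rad, forces in N, time in s.
With the tool pointing down it reaches from about 425 to 875 mm from the base axis. Payload 8.4 kg.
Tool frame: the origin (TCP) lies on the centre line of the jaws, within the pads' length; the fingertips stand 17 mm ahead of it and the grasp point (between the pads) lies 2 mm behind it; z points along the fingers, y is the line along which they close (so a half turn about z gives the same grasp; the last joint's range is limited). The gripper opens to 85 mm and grips with 20 to 120 N. Pads are 22 mm wide; open, the fingers measure 114 mm over their backs; the gripper's body (76 mm by 85 mm) begins 54 mm behind the grasp point. The pads swing forward as they close: fully open they stand 13 mm farther back than shut.
Start: joints at [-1.32, 0.333, 0.04, 1.465, -0.013, 1.343, -0.059], TCP at [222.762, 610.608, 248.308] pointing down, gripper open.
Joint ranges: [-2.58, 2.58], [-0.38, 2.09], [-1.3, 1.39], [0.25, 2.4], [-1.5, 4.64], [0.08, 2.09], [-2.65, 2.65]. Speed limits (rad/s): [2.22, 2.22, 2.79, 2.79, 3.14, 3.14, 3.14].

## Interface

Orientations are given as a unit quaternion [x, y, z, w].
In Python, from bench import arm gives the robot as it stands.
- The arm moves only by the tool move_arm, never from a script. Its argument "increments" is a list that holds one entry, the list of rows, each a list of 7 numbers: the turn, a rotation vector about the world's x, y, z in rad, then the shift along the world's x, y, z in m, then the gripper command: -1 is fully open, 1 is shut, values between are in proportion. In form: [[[ax, ay, az, tx, ty, tz, gripper], ...]]. A call has exactly 10 rows; each row shifts and turns the commanded pose from where the row before left it; what a row does not reach is not made up. A row lasts 1/8 s, in which the tool goes at most 62.5 mm and 10.7 degrees, less where a joint would pass 70% of its speed; a pose out of reach is approached as far as the arm can. A call is refused whole if a number of a shift passes 0.0625 or a number of a turn 0.188, either way. A call with a gripper value outside its range is refused whole. The fingers move at their own pace and stop on an object; "grip_force" is the grip in N (left out, the last holds). Time passes only in rows, so rows that do not move let the fingers close, or fill a call up. It gives the time, the measured TCP pose, the force, the opening and the grip force at its end, in the units of the state.
- arm.get_obs(): the state, without advancing time (a new reading comes with each control period).
- arm.snapshot(name): name is "scene" or "top" or "wrist"; returns a dict with "img" (400x640x3 uint8, blue, green, red), "K" (3x3 intrinsics, pixels), "camera_from_world" (4x4, takes a point from world to camera coordinates); the wrist camera has in their place "T_tool_cam" (4x4, takes a point from camera to tool coordinates, whose origin is the TCP and whose axes are the flange's). Camera axes: x right, y down, z forward; pixel columns grow to the right and rows downward; lengths in mm; the calibration is good to about 2 mm. A picture is of the moment at which its call begins: read the wrist's pose just before it. There is no depth.
- arm.sign_off(): hands the job in; it is judged then, once.
The state is a dict: "time": time; "joints": joint angles; "qvel": joint speeds; "tau": joint torques, N m; "position": TCP position; "ee_rot": TCP orientation; "force": force on the tool from outside, world axes, zero at the start; "wrist_torque": the same for the moment, N m; "gripper_width": finger opening in mm; "finger_force": force on a finger pad.
Only numpy, scipy, OpenCV 4.12 (cv2) and the standard library are available. Lean on these libraries where they do the work, as an engineer would, in place of code of your own. Each camera call takes 0.05 s, during which the arm holds its last target. There are 200 camera calls.

## Working session

There is one attempt and no reset: what is moved stays moved. The work goes in short steps, Python scripts to look and compute and a tool call to move; the robot and the scene stay as the last step left them, time stands still between calls to the robot, and variables do not carry over. Pictures are saved under pics/ and viewed, at most 10 in all, crops included, and the job is handed in when it is done.

Besides the shell and the picture viewer there is one more tool, called after "Request:" by a JSON object that holds its "name" and its "arguments", one argument or row to a line. move_arm: Moves the arm, as the interface text tells. Its arguments: {"type":"object","properties":{"increments":{"type":"array"},"grip_force":{"type":"number"}},"required":["increments"]}

```bash
mkdir -p pics; ls; python3 - <<'E'
from bench import arm
import cv2, numpy as np
o=arm.get_obs(); print({k:np.round(v,3).tolist() for k,v in o.items()})
for n in("scene","top","wrist"):
    s=arm.snapshot(n); cv2.imwrite(f"pics/{n}0.png",s["img"]); print(n,{k:np.round(v,3).tolist() for k,v in s.items() if k!="img"})
E
```

```text
pics
{'time': 0.0, 'joints': [-1.32, 0.334, 0.04, 1.466, -0.013, 1.343, -0.059], 'qvel': [0.0, 0.0, -0.001, -0.001, -0.001, 0.001, -0.001], 'tau': [-0.001, -65.854, 1.365, -40.557, 0.017, 0.012, -0.0], 'position': [222.651, 610.224, 247.427], 'ee_rot': [0.174, 0.985, -0.001, -0.0], 'force': [0.031, -0.054, -0.052], 'wrist_torque': [-0.012, -0.039, 0.033], 'finger_force': 0.0, 'gripper_width': 85.571}
scene {'K': [[511.67, 0.0, 320.531], [0.0, 511.67, 198.548], [0.0, 0.0, 1.0]], 'camera_from_world': [[0.506, -0.863, 0.011, -214.591], [-0.548, -0.331, -0.769, 397.169], [0.667, 0.383, -0.64, 1532.378], [0.0, 0.0, 0.0, 1.0]]}
top {'K': [[379.753, 0.0, 318.832], [0.0, 379.753, 203.969], [0.0, 0.0, 1.0]], 'camera_from_world': [[0.012, -1.0, 0.019, 65.982], [-0.985, -0.015, -0.174, 585.147], [0.175, -0.017, -0.985, 1206.398], [0.0, 0.0, 0.0, 1.0]]}
wrist {'K': [[337.724, 0.0, 312.8], [0.0, 337.724, 196.308], [0.0, 0.0, 1.0]], 'T_tool_cam': [[-0.0, -0.964, -0.267, 67.652], [1.0, 0.0, -0.0, 0.642], [0.0, -0.267, 0.964, -125.565], [0.0, 0.0, 0.0, 1.0]]}
```

View pics/top0.png

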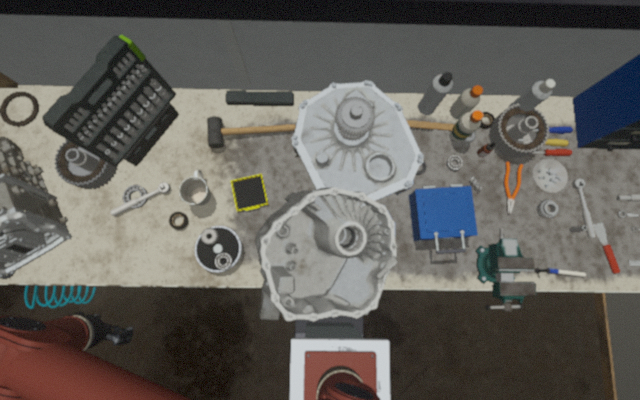

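View pics/scene0.png

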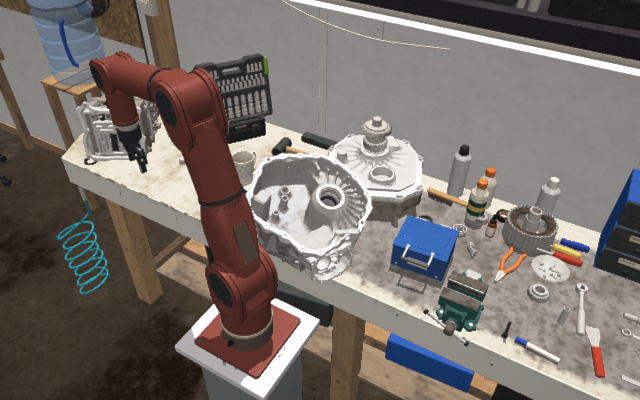

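The top view shows the turntable at about (218,250), the tray at (250,192), the box at (443,213) with its handle near (450,240), and the castings between them. Next I'll cast rays for rough positions.

```bash
cat > h.py <<'E'
from bench import arm
import cv2, numpy as np
from scipy.spatial.transform import Rotation as R
def cam(n):
    o=arm.get_obs(); s=arm.snapshot(n)
    if n=="wrist":
        T=np.eye(4); T[:3,:3]=R.from_quat(o["ee_rot"]).as_matrix(); T[:3,3]=o["position"]
        W=T@s["T_tool_cam"]
    else: W=np.linalg.inv(s["camera_from_world"])
    return s["img"],s["K"],W
def ray(K,W,u,v,z):
    d=W[:3,:3]@np.linalg.solve(K,[u,v,1.]); c=W[:3,3]
    return c+d*(z-c[2])/d[2]
def proj(K,W,p):
    q=K@(np.linalg.inv(W)@np.r_[p,1])[:3]; return q[:2]/q[2]
E
python3 - <<'E'
from h import *
i,K,W=cam("top")
for n,u,v,z in [("tt",218,250,44),("a",212,237,68),("b",223,261,59),("tray",250,192,16),("box",443,213,96),("h",450,240,93),("mug",195,190,93),("tape",178,220,19)]:
    print(n,ray(K,W,u,v,z).round())
c=cv2.resize(i[160:290,150:310],None,fx=4,fy=4,interpolation=cv2.INTER_CUBIC)
c2=cv2.resize(i[170:270,400:490],None,fx=4,fy=4,interpolation=cv2.INTER_CUBIC)
w=cam("wrist")[0]; w=cv2.resize(w,(640,400))
cv2.imwrite("pics/c1.png",c); 
E
```

```text
tt [429. 399.  44.]
a [469. 415.  68.]
b [393. 377.  59.]
tray [628. 309.  16.]
box [ 553. -322.   96.]
h [ 467. -342.   93.]
mug [616. 471.  93.]
tape [528. 544.  19.]
```

View pics/c1.png

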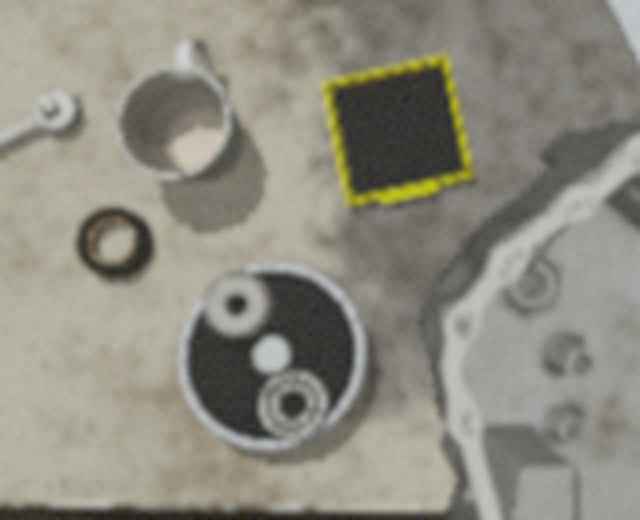

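View pics/wrist0.png

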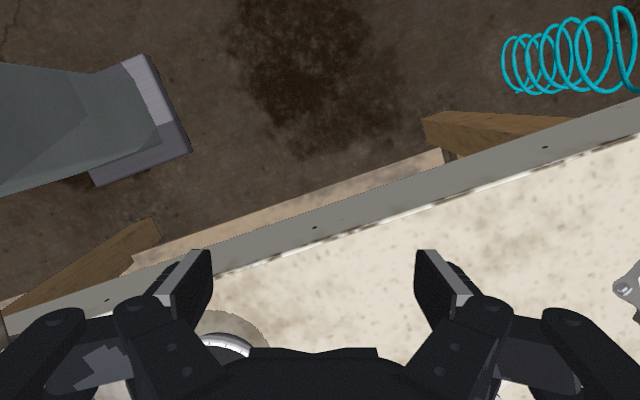

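Turntable crop: the gear (toothed, small bore) is at crop (238,305) and the bearing (concentric rings) at (293,404). The tray centre is at (400,130). I'll move above the gear with the jaw line turned tangential to the disc.

Request:
{"name": "move_arm", "arguments": {
  "increments": [
    [[0,0,0.073,0.0248,-0.0195,-0.0047,-1],[0,0,0.073,0.0248,-0.0195,-0.0047,-1],[0,0,0.073,0.0248,-0.0195,-0.0047,-1],[0,0,0.073,0.0248,-0.0195,-0.0047,-1],[0,0,0.073,0.0248,-0.0195,-0.0047,-1],[0,0,0.073,0.0248,-0.0195,-0.0047,-1],[0,0,0.073,0.0248,-0.0195,-0.0047,-1],[0,0,0.073,0.0248,-0.0195,-0.0047,-1],[0,0,0.073,0.0248,-0.0195,-0.0047,-1],[0,0,0.073,0.0248,-0.0195,-0.0047,-1]]
  ],
  "grip_force": 40
}}

```text
time: 1.5
position: [471.5, 414.9, 201.1]
ee_rot: [-0.19, 0.982, -0.0, -0.0]
force: [-0.8, 0.3, -0.2]
gripper_width: 85.1
finger_force: 0.0
```

```bash
python3 - <<'E'
from h import *
o=arm.get_obs(); print(o["position"],o["ee_rot"],np.round(o["joints"],2))
i,K,W=cam("wrist"); cv2.imwrite("pics/w1.png",i); np.savez("w1.npz",K=K,W=W)
E
```

```text
[471.4694659  414.87760784 201.06989306] [-1.90139825e-01  9.81757017e-01 -5.05671090e-05 -6.36861735e-05] [-0.87  0.32  0.09  1.59 -0.03  1.24  1.19]
```

View pics/w1.png

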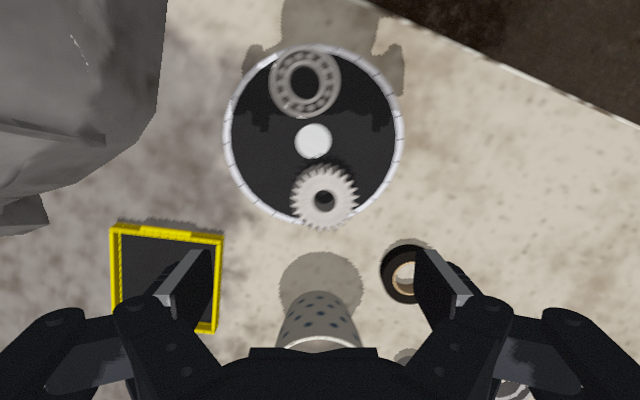

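Wrist view: gear at (324,197), hub at (314,141), bearing at (305,83), and the tray on the left at about (165,275), partly behind a finger.

```bash
python3 - <<'E'
from h import *
z=np.load("w1.npz"); K,W=z["K"],z["W"]; i=cv2.imread("pics/w1.png")
g=cv2.cvtColor(i,cv2.COLOR_BGR2GRAY)
m=(g>95).astype(np.uint8)*255; mm=np.zeros_like(m); cv2.circle(mm,(324,197),36,255,-1); m&=mm
m=cv2.morphologyEx(m,cv2.MORPH_OPEN,np.ones((5,5)))
cs=max(cv2.findContours(m,0,1)[0],key=cv2.contourArea); c,r=cv2.minEnclosingCircle(cs); print("gear px",c,r)
G=ray(K,W,*c,66); print("gear",G.round(1))
T=ray(K,W,314,138,44); print("hub",ray(K,W,314,141,46).round(1)); v=G-T; print("radial ang",np.arctan2(v[1],v[0]),np.linalg.norm(v[:2]))
R_=R.from_matrix(W[:3,:3]@arm.snapshot("wrist")["T_tool_cam"][:3,:3].T).as_matrix(); print("tooly",np.arctan2(R_[1,1],R_[0,1]))
# tray from top view
i,K,W=cam("top"); h=cv2.cvtColor(i,cv2.COLOR_BGR2HSV)
m=cv2.inRange(h,(22,120,90),(38,255,255)); m[:150]=0;m[:, :220]=0;m[230:]=0;m[:,290:]=0
p=np.argwhere(m)[:,::-1]; P=np.array([ray(K,W,u,v,14)[:2] for u,v in p],np.float32); print("tray",cv2.minAreaRect(P))
# box blue + handle crop
i2=cv2.resize(i[170:280,390:500],None,fx=5,fy=5,interpolation=cv2.INTER_CUBIC)
s,Ks,Ws=cam("scene"); s2=cv2.resize(s[200:300,370:470],(550,550),interpolation=cv2.INTER_CUBIC)
cv2.imwrite("pics/box.png",np.hstack([i2[:,:400],s2[:,:400]]))
E
```

```text
gear px (324.6752624511719, 200.1456756591797) 33.859703063964844
gear [475.3 427.2  66. ]
hub [436.8 402.5  46. ]
radial ang 0.5613259929981447 48.01543267973102
tooly 1.9534029135515185
tray ((626.44287109375, 312.3016052246094), (117.38958740234375, 110.6861343383789), 13.90979290008545)
```

View pics/box.png

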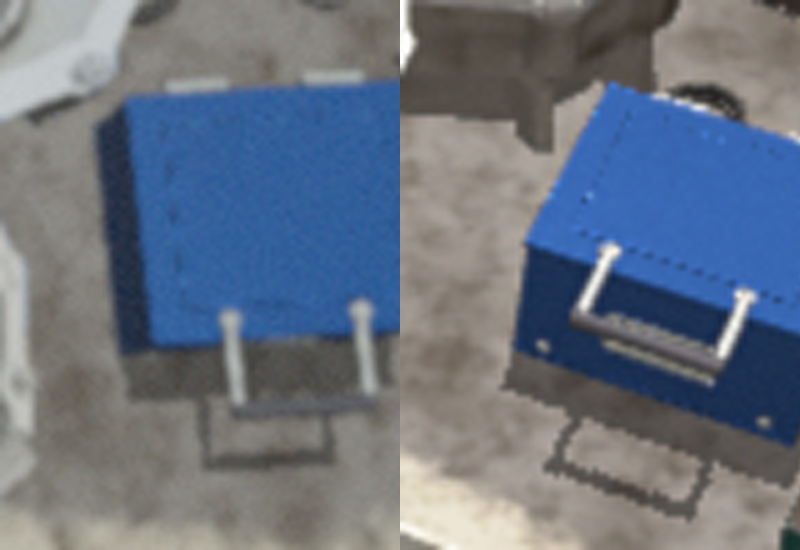

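The open box view shows the handle bar between the pale arms at crop (235–375, 405) in the top image. Now descend over the gear.

Request:
{"name": "move_arm", "arguments": {
  "increments": [
    [[0,0,0.038,0.0005,0.0024,-0.012,-1],[0,0,0.038,0.0005,0.0024,-0.015,-1],[0,0,0.038,0.0005,0.0024,-0.017,-1],[0,0,0.038,0.0005,0.0024,-0.018,-1],[0,0,0.038,0.0005,0.0024,-0.018,-1],[0,0,0,0,0,-0.016,-1],[0,0,0,0,0,-0.014,-1],[0,0,0,0,0,-0.012,-1],[0,0,0,0,0,-0.009,-1],[0,0,0,0,0,-0.005,-1]]
  ]
}}

```text
time: 2.95
position: [473.2, 427.6, 64.9]
ee_rot: [-0.281, 0.96, -0.0, -0.0]
force: [0.2, 0.3, -0.1]
gripper_width: 85.5
finger_force: 0.0
```

Request:
{"name": "move_arm", "arguments": {
  "increments": [
    [[0,0,0,0,0,0,-0.7],[0,0,0,0,0,0,-0.5],[0,0,0,0,0,0,-0.4],[0,0,0,0,0,0,-0.3],[0,0,0,0,0,0,-0.2],[0,0,0,0,0,0,0],[0,0,0,0,0,0,0.5],[0,0,0,0,0,0,1],[0,0,0,0,0,0,1],[0,0,0,0,0,0,1]]
  ]
}}

```text
time: 4.2
position: [473.4, 427.7, 66.0]
ee_rot: [-0.281, 0.96, 0.0, 0.0]
force: [-1.8, -2.1, 5.4]
gripper_width: 51.9
finger_force: 40.7
```

```bash
python3 - <<'E'
from h import *
o=arm.get_obs(); print({k:np.round(v,2).tolist() for k,v in o.items()})
i,K,W=cam("wrist"); cv2.imwrite("pics/w2.png",i)
E
```

```text
{'time': 4.2, 'joints': [-0.85, 0.46, 0.05, 1.69, -0.03, 1.0, 1.36], 'qvel': [0.0, 0.0, -0.0, 0.0, -0.0, 0.0, -0.0], 'tau': [-0.16, -65.92, 1.91, -34.01, -0.0, -0.78, -0.03], 'position': [473.44, 427.67, 65.99], 'ee_rot': [-0.28, 0.96, 0.0, 0.0], 'force': [-1.8, -2.13, 5.44], 'wrist_torque': [-0.33, 0.36, -0.02], 'finger_force': 40.66, 'gripper_width': 51.86}
```

View pics/w2.png

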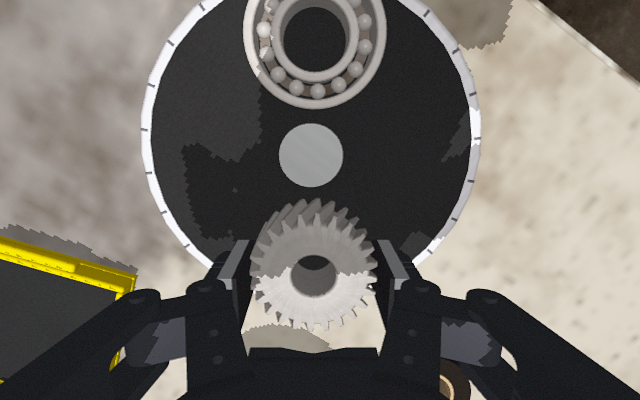

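The gear is held at 51.9 mm between the pads and centred at (314,270), and the bearing is undisturbed. Lift and carry.

Request:
{"name": "move_arm", "arguments": {
  "increments": [
    [[0,0,0,0,0,0.004,1],[0,0,0,0,0,0.008,1],[0,0,0,0,0,0.012,1],[0,0,0,0,0,0.016,1],[0,0,0,0,0,0.018,1],[0,0,0,0,0,0.018,1],[0,0,0,0,0,0.018,1],[0,0,0,0,0,0.016,1],[0,0,0,0,0,0.01,1],[0,0,0,0,0,0,1]]
  ],
  "grip_force": 50
}}

```text
time: 5.5
position: [473.5, 427.9, 186.1]
ee_rot: [-0.281, 0.96, 0.0, 0.001]
force: [0.1, -0.5, -1.8]
gripper_width: 51.0
finger_force: 52.3
```

Request:
{"name": "move_arm", "arguments": {
  "increments": [
    [[0,0,-0.02,0.008,-0.006,0,1],[0,0,-0.04,0.016,-0.012,0,1],[0,0,-0.04,0.02,-0.0155,0,1],[0,0,-0.04,0.022,-0.0165,0,1],[0,0,-0.04,0.022,-0.0165,0,1],[0,0,-0.04,0.021,-0.0165,0,1],[0,0,-0.04,0.02,-0.0155,0,1],[0,0,-0.04,0.016,-0.012,0,1],[0,0,-0.03,0.0086,-0.0065,0,1],[0,0,0,0,0,0,1]]
  ]
}}

```text
time: 6.75
position: [627.3, 310.2, 185.2]
ee_rot: [-0.119, 0.993, -0.0, -0.0]
force: [-0.1, 0.2, -1.8]
gripper_width: 51.3
finger_force: 52.3
```

```bash
python3 - <<'E'
from h import *
i,K,W=cam("wrist"); o=arm.get_obs(); P0=o["position"]; print(P0.round(1),np.round(o["force"],1),np.round(o["joints"],2))
cv2.imwrite("pics/w3.png",i)
h=cv2.cvtColor(i,cv2.COLOR_BGR2HSV); m=cv2.inRange(h,(22,120,60),(38,255,255)); 
p=np.argwhere(m)[:,::-1][::7]; P=np.array([ray(K,W,u,v,16)[:2] for u,v in p],np.float32); print("tray",len(p),cv2.minAreaRect(P),P.min(0),P.max(0))
E
```

```text
[626.5 311.1 185.2] [-0.7  0.1 -2.3] [-0.66  0.47  0.19  1.41 -0.09  1.26  1.35]
tray 408 ((627.4942016601562, 314.20245361328125), (113.62783813476562, 109.57423400878906), 13.748940467834473) [564.971   249.69392] [684.3527  378.61707]
```

View pics/w3.png

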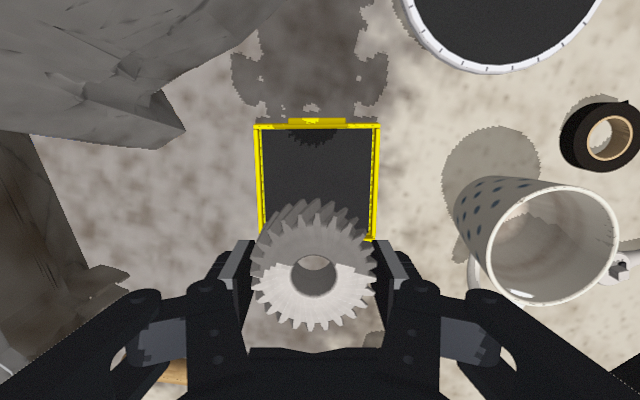

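The gear is above the tray, whose visible part runs from (255,125) to (380,240). The casting tip is at left, near (185,130), so I'll check its clearance.

```bash
python3 - <<'E'
from h import *
i,K,W=cam("wrist"); t,Kt,Wt=cam("top")
for z in(0,40,80,120,160,200):
    a=ray(K,W,185,130,z); b=ray(K,W,100,285,z); print(z,a.round(),proj(Kt,Wt,a).round(1),b.round(),proj(Kt,Wt,b).round(1))
c=cv2.resize(t[120:280,180:340],(600,600),interpolation=cv2.INTER_CUBIC)
s=cv2.resize(cam("scene")[0][60:310,140:460],None,fx=1.8,fy=1.8)
cv2.imwrite("pics/s3.png",s)
E
```

```text
0 [612. 189.   0.] [285.4 198.2] [789. 126.   0.] [304.6 149.3]
40 [605. 203.  40.] [280.4 197.8] [759. 148.  40.] [297.8 153.7]
80 [599. 216.  80.] [275.1 197.3] [730. 170.  80.] [290.6 158.4]
120 [592. 230. 120.] [269.4 196.8] [701. 191. 120.] [282.8 163.5]
160 [586. 244. 160.] [263.4 196.3] [672. 213. 160.] [274.4 169. ]
200 [579. 257. 200.] [256.8 195.8] [642. 235. 200.] [265.4 174.9]
```

View pics/s3.png

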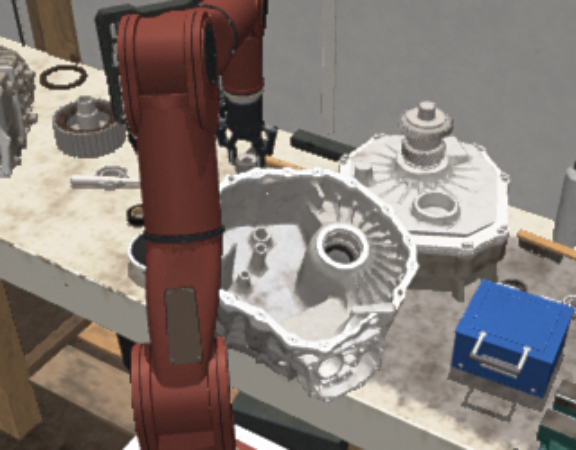

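The tip sits at bench level about 125 mm away, and the arm stays high above the castings, so it is clear. Lower the gear.

Request:
{"name": "move_arm", "arguments": {
  "increments": [
    [[0,0,0,0.0005,0.002,-0.012,1],[0,0,0,0,0,-0.02,1],[0,0,0,0,0,-0.024,1],[0,0,0,0,0,-0.024,1],[0,0,0,0,0,-0.022,1],[0,0,0,0,0,-0.018,1],[0,0,0,0,0,-0.014,1],[0,0,0,0,0,-0.01,1],[0,0,0,0,0,-0.007,1],[0,0,0,0,0,-0.004,1]]
  ]
}}

```text
time: 8.2
position: [627.5, 312.7, 30.3]
ee_rot: [-0.12, 0.993, 0.0, 0.0]
force: [0.1, -0.4, -1.7]
gripper_width: 51.6
finger_force: 52.3
```

Request:
{"name": "move_arm", "arguments": {
  "increments": [
    [[0,0,0,0,0,-0.001,1],[0,0,0,0,0,-0.001,1],[0,0,0,0,0,-0.001,1],[0,0,0,0,0,-0.001,1],[0,0,0,0,0,0,1],[0,0,0,0,0,0,1],[0,0,0,0,0,0,1],[0,0,0,0,0,0,1],[0,0,0,0,0,0,1],[0,0,0,0,0,0,1]]
  ]
}}

```text
time: 9.45
position: [627.4, 312.6, 26.3]
ee_rot: [-0.12, 0.993, -0.0, -0.0]
force: [0.6, -0.1, -1.7]
gripper_width: 51.5
finger_force: 52.3
```

Still hanging (-1.7 N), so go a little further down.

Request:
{"name": "move_arm", "arguments": {
  "increments": [
    [[0,0,0,0,0,-0.001,1],[0,0,0,0,0,-0.001,1],[0,0,0,0,0,-0.001,1],[0,0,0,0,0,0,1],[0,0,0,0,0,0,1],[0,0,0,0,0,0,1],[0,0,0,0,0,0,1],[0,0,0,0,0,0,1],[0,0,0,0,0,0,1],[0,0,0,0,0,0,1]]
  ]
}}

```text
time: 10.7
position: [627.5, 312.7, 26.1]
ee_rot: [-0.12, 0.993, 0.0, 0.0]
force: [-10.1, -5.1, 20.9]
gripper_width: 51.4
finger_force: 54.6
```

Contact. Ease up a little and open partly, keeping the fingers clear of the walls, then rise.

Request:
{"name": "move_arm", "arguments": {
  "increments": [
    [[0,0,0,0,0,0.0015,1],[0,0,0,0,0,0.001,1],[0,0,0,0,0,0,0.0],[0,0,0,0,0,0,-0.3],[0,0,0,0,0,0,-0.45],[0,0,0,0,0,0,-0.55],[0,0,0,0,0,0,-0.55],[0,0,0,0,0,0,-0.55],[0,0,0,0,0,0.005,-0.55],[0,0,0,0,0,0.01,-0.55]]
  ]
}}

```text
time: 11.95
position: [627.1, 312.5, 41.0]
ee_rot: [-0.12, 0.993, -0.0, -0.0]
force: [1.1, 1.0, 0.2]
gripper_width: 66.6
finger_force: 0.0
```

Request:
{"name": "move_arm", "arguments": {
  "increments": [
    [[0,0,0,0,0,0.02,-0.55],[0,0,0,0,0,0.04,-0.55],[0,0,0,0,0,0.045,-0.55],[0,0,0,0,0,0.045,-0.55],[0,0,0,0,0,0.045,-0.55],[0,0,0,0,0,0.045,-0.55],[0,0,0,0,0,0.045,-0.55],[0,0,0,0,0,0.045,-0.55],[0,0,0,0,0,0.04,-0.55],[0,0,0,0,0,0.02,-0.55]]
  ]
}}

```text
time: 13.2
position: [627.2, 312.2, 435.6]
ee_rot: [-0.12, 0.993, 0.001, 0.002]
force: [-0.1, -0.1, -0.5]
gripper_width: 66.0
finger_force: 0.0
```

```bash
python3 - <<'E'
from h import *
i,K,W=cam("wrist"); o=arm.get_obs(); print(o["position"].round(1),np.round(o["force"],1),np.round(o["joints"],2))
t,Kt,Wt=cam("top")
# box pose from top: lid top corners z=96, handle bar via crop px; 
h=cv2.cvtColor(t,cv2.COLOR_BGR2HSV); m=cv2.inRange(h,(100,120,90),(125,255,255)); m[:, :400]=0; m[:,490:]=0; m[:170]=0; m[260:]=0
c=max(cv2.findContours(m,0,1)[0],key=cv2.contourArea).reshape(-1,2)
P=np.array([ray(Kt,Wt,u,v,96)[:2] for u,v in c],np.float32); print("lid",cv2.minAreaRect(P))
for u,v in((390+240/5,170+410/5),(390+375/5,170+403/5)): print("bar end",ray(Kt,Wt,u,v,93).round(1))
x=cv2.resize(i,(480,300)); y=cv2.resize(t[150:290,170:310],(300,300),interpolation=cv2.INTER_CUBIC)
cv2.imwrite("pics/w4.png",np.hstack([x,y]))
E
```

```text
[627.3 312.3 437.3] [-1.3 -1.9  3.5] [-0.65  0.44  0.22  0.96 -0.09  1.75  1.34]
lid ((555.84228515625, -329.3878173828125), (161.03648376464844, 185.13284301757812), 4.798879146575928)
bar end [ 429.1 -302.    93. ]
bar end [ 434.6 -387.9   93. ]
```

View pics/w4.png

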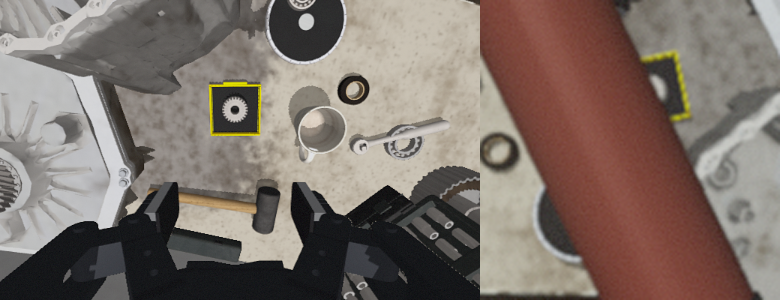

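The gear lies flat in the middle of the tray at (235,110), and the mug, tape and bearing are in place. Next I'll cross near the front at height while turning the jaws along the box's x axis.

Request:
{"name": "move_arm", "arguments": {
  "increments": [
    [[0,0,-0.05,-0.025,0,0,-0.55],[0,0,-0.1,-0.045,0,0,-0.55],[0,0,-0.1,-0.045,0,0,-0.55],[0,0,-0.1,-0.045,-0.01,0,-0.55],[0,0,-0.1,-0.015,-0.035,0,-0.55],[0,0,-0.1,-0.002,-0.045,0,-0.55],[0,0,-0.1,0,-0.045,0,-0.55],[0,0,-0.1,0,-0.045,0,-0.55],[0,0,-0.1,0,-0.045,0,-0.55],[0,0,-0.1,0,-0.045,0,-0.55]]
  ]
}}

```text
time: 14.55
position: [449.6, 40.9, 430.3]
ee_rot: [0.349, 0.937, 0.0, -0.0]
force: [0.9, -0.1, 0.0]
gripper_width: 66.3
finger_force: 0.0
```

Request:
{"name": "move_arm", "arguments": {
  "increments": [
    [[0,0,-0.1,0,-0.045,0,-0.3],[0,0,-0.1,0,-0.045,0,-0.3],[0,0,-0.1,0,-0.045,0,-0.3],[0,0,-0.1,0,-0.045,0,0.06],[0,0,-0.1,0,-0.045,0,0.06],[0,0,-0.1,0,-0.045,0,0.06],[0,0,-0.1,0,-0.045,0,0.06],[0,0,-0.08,0,-0.045,0,0.06],[0,0,0,0,-0.02,0,0.06],[0,0,0,0,0,0,0.06]]
  ]
}}

```text
time: 15.8
position: [449.2, -338.7, 430.0]
ee_rot: [0.679, 0.734, -0.001, -0.001]
force: [-0.5, 0.7, 0.3]
gripper_width: 40.1
finger_force: 0.0
```

```bash
python3 - <<'E'
from h import *
i,K,W=cam("wrist"); o=arm.get_obs(); print(o["position"].round(1),o["ee_rot"].round(3),o["gripper_width"],np.round(o["force"],1),np.round(o["joints"],2))
M=R.from_quat(o["ee_rot"]).as_matrix(); print("yaw",np.arctan2(M[1,1],M[0,1]))
h=cv2.cvtColor(i,cv2.COLOR_BGR2HSV); m=cv2.inRange(h,(100,120,90),(125,255,255))
c=max(cv2.findContours(m,0,1)[0],key=cv2.contourArea).reshape(-1,2); print("px",c.min(0),c.max(0))
P=np.array([ray(K,W,u,v,96)[:2] for u,v in c],np.float32); print("lid",cv2.minAreaRect(P))
for p in((431,-339),(429,-302),(435,-388)): print(proj(K,W,(*p,93)).round(1))
# brightness profile strip around predicted bar
np.save("w5.npy",i); np.savez("w5.npz",K=K,W=W)
E
```

```text
[ 449.8 -337.4  430.2] [ 0.678  0.735 -0.    -0.001] 40.50001284472629 [ 0.1  0.4 -0.5] [-0.2   0.15  0.89  1.39 -0.11  1.66  0.75]
yaw 0.07956778155171093
px [335  85] [460 218]
lid ((559.2647705078125, -330.8999328613281), (160.8995361328125, 181.7976837158203), 4.4694132804870605)
[300.  153.3]
[300.3 125.8]
[300.4 188. ]
```

```bash
python3 - <<'E'
from h import *
z=np.load("w5.npz"); K,W=z["K"],z["W"]; i=np.load("w5.npy"); g=cv2.cvtColor(i,cv2.COLOR_BGR2GRAY)
for v0,v1 in((132,145),(150,160),(165,178)): print(v0,list(zip(range(284,322),g[v0:v1,284:322].mean(0).astype(int))))
print(g[105:205:3,300:306].mean(1).astype(int))
E
```

```text
132 [(284, np.int64(102)), (285, np.int64(102)), (286, np.int64(103)), (287, np.int64(102)), (288, np.int64(100)), (289, np.int64(135)), (290, np.int64(156)), (291, np.int64(158)), (292, np.int64(157)), (293, np.int64(158)), (294, np.int64(158)), (295, np.int64(158)), (296, np.int64(159)), (297, np.int64(161)), (298, np.int64(152)), (299, np.int64(102)), (300, np.int64(91)), (301, np.int64(112)), (302, np.int64(122)), (303, np.int64(132)), (304, np.int64(132)), (305, np.int64(124)), (306, np.int64(112)), (307, np.int64(101)), (308, np.int64(141)), (309, np.int64(149)), (310, np.int64(147)), (311, np.int64(148)), (312, np.int64(117)), (313, np.int64(96)), (314, np.int64(95)), (315, np.int64(98)), (316, np.int64(99)), (317, np.int64(98)), (318, np.int64(96)), (319, np.int64(94)), (320, np.int64(93)), (321, np.int64(92))]
150 [(284, np.int64(90)), (285, np.int64(89)), (286, np.int64(86)), (287, np.int64(84)), (288, np.int64(80)), (289, np.int64(97)), (290, np.int64(128)), (291, np.int64(138)), (292, np.int64(142)), (293, np.int64(145)), (294, np.int64(148)), (295, np.int64(149)), (296, 
[... 830 characters left out ...]
 (296, np.int64(141)), (297, np.int64(140)), (298, np.int64(143)), (299, np.int64(105)), (300, np.int64(90)), (301, np.int64(112)), (302, np.int64(126)), (303, np.int64(135)), (304, np.int64(132)), (305, np.int64(121)), (306, np.int64(109)), (307, np.int64(92)), (308, np.int64(121)), (309, np.int64(131)), (310, np.int64(132)), (311, np.int64(135)), (312, np.int64(111)), (313, np.int64(97)), (314, np.int64(98)), (315, np.int64(97)), (316, np.int64(97)), (317, np.int64(97)), (318, np.int64(98)), (319, np.int64(99)), (320, np.int64(96)), (321, np.int64(95))]
[140 144 148 153 161 153 120 113 120 119 120 120 114 120 120 119 119 120
 119 120 119 119 120 120 120 120 119 119 155 145 136 138 150 155]
```

The bar spans columns 299–307 and rows 122–189 in the wrist image, which puts its centre at about (435.5,-342). Go above it and check once more.

Request:
{"name": "move_arm", "arguments": {
  "increments": [
    [[0,0,0,-0.0018,-0.0006,-0.015,0.06],[0,0,0,-0.0018,-0.0006,-0.03,0.06],[0,0,0,-0.0018,-0.0006,-0.035,0.06],[0,0,0,-0.0018,-0.0006,-0.035,0.06],[0,0,0,-0.0018,-0.0006,-0.035,0.06],[0,0,0,-0.0018,-0.0005,-0.035,0.06],[0,0,0,-0.0018,-0.0005,-0.035,0.06],[0,0,0,-0.0017,-0.0005,-0.03,0.06],[0,0,0,0,0,-0.02,0.06],[0,0,0,0,0,-0.005,0.06]]
  ]
}}

```text
time: 17.1
position: [435.4, -339.9, 154.1]
ee_rot: [0.677, 0.736, -0.0, -0.001]
force: [-0.3, -0.8, 0.1]
gripper_width: 40.0
finger_force: 0.0
```

```bash
python3 - <<'E'
from h import *
i,K,W=cam("wrist"); o=arm.get_obs(); print(o["position"].round(1),o["ee_rot"].round(3),o["gripper_width"],np.round(o["force"],1),np.round(o["joints"],2))
g=cv2.cvtColor(i,cv2.COLOR_BGR2GRAY)
u,v=proj(K,W,(435.5,-342,93)).round().astype(int); print(u,v)
for dv in(-30,0,30): print(dv,u-30,g[v+dv-4:v+dv+5,u-30:u+31].mean(0).astype(int).tolist())
print(v-100,g[max(v-100,0):v+100:4,u-3:u+4].mean(1).astype(int).tolist())
E
```

```text
[ 435.7 -340.3  154.5] [ 0.677  0.736  0.    -0.001] 40.20102476418564 [ 0.2  1.  -0.4] [-0.15  0.27  0.85  1.85 -0.23  1.12  0.87]
312 227
-30 282 [94, 94, 95, 97, 101, 104, 107, 109, 110, 112, 114, 116, 116, 115, 136, 169, 176, 176, 177, 177, 181, 124, 79, 93, 106, 117, 126, 131, 137, 140, 120, 142, 149, 147, 144, 142, 138, 136, 132, 126, 118, 100, 159, 173, 161, 147, 123, 110, 111, 111, 111, 110, 110, 111, 112, 113, 114, 115, 115, 115, 116]
0 282 [118, 118, 170, 181, 180, 180, 180, 180, 180, 180, 180, 179, 178, 178, 177, 176, 174, 173, 172, 171, 173, 119, 73, 79, 84, 89, 92, 94, 96, 97, 98, 96, 94, 92, 89, 86, 83, 82, 79, 74, 63, 113, 162, 171, 145, 115, 108, 109, 108, 109, 110, 111, 112, 113, 113, 112, 113, 112, 112, 111, 111]
30 282 [186, 186, 185, 185, 185, 186, 187, 186, 187, 188, 189, 190, 190, 190, 190, 190, 189, 188, 187, 188, 191, 136, 83, 94, 102, 108, 115, 120, 119, 108, 115, 125, 122, 130, 130, 128, 114, 105, 102, 98, 79, 149, 165, 151, 135, 115, 108, 110, 112, 114, 116, 117, 119, 119, 121, 122, 119, 119, 118, 117, 118]
127 [171, 177, 178, 184, 125, 60, 141, 141, 137, 136, 142, 143, 142, 142, 142, 143, 138, 138, 135, 143, 143, 144, 96, 96, 96, 95, 95, 95, 95, 95, 95, 95, 108, 137, 142, 143, 141, 142, 141, 141, 135, 141, 140, 181, 187, 188, 55, 84, 105, 111]
```

The bar centre is within 1 mm across the jaws. Descend and grip the bar.

Request:
{"name": "move_arm", "arguments": {
  "increments": [
    [[0,0,0,0,0,-0.006,0.06],[0,0,0,0,0,-0.01,0.06],[0,0,0,0,0,-0.012,0.06],[0,0,0,0,0,-0.012,0.06],[0,0,0,0,0,-0.01,0.06],[0,0,0,0,0,-0.007,0.06],[0,0,0,0,0,-0.005,0.06],[0,0,0,0,0,0,0.3],[0,0,0,0,0,0,0.5],[0,0,0,0,0,0,0.6]]
  ],
  "grip_force": 30
}}

```text
time: 18.4
position: [436.3, -342.0, 94.1]
ee_rot: [0.678, 0.735, 0.0, 0.0]
force: [-0.3, 0.5, -0.0]
gripper_width: 16.9
finger_force: 0.0
```

Request:
{"name": "move_arm", "arguments": {
  "increments": [
    [[0,0,0,0,0,0,0.7],[0,0,0,0,0,0,0.8],[0,0,0,0,0,0,1],[0,0,0,0,0,0,1],[0,0,0,0,0,0,1],[0,0,0,0,0,0,1],[0,0,0,0,0,0,1],[0,0,0,0,0,0,1],[0,0,0,0,0,0,1],[0,0,0,0,0,0,1]]
  ]
}}

```text
time: 19.65
position: [435.7, -342.0, 93.7]
ee_rot: [0.678, 0.735, -0.0, -0.0]
force: [-5.1, -0.7, 1.2]
gripper_width: 10.7
finger_force: 29.3
```

```bash
python3 - <<'E'
from h import *
o=arm.get_obs(); P=o["position"]; print(P.round(1),np.round(o["force"],1),o["gripper_width"])
# chord steps of the arc from grip point, yaw .078, 24 steps, smooth profile
s=(1-np.cos(np.pi*np.arange(25)/24))/2; th=np.arcsin(3/205)+np.radians(60)*s
r=-205*np.cos(th); z=205*np.sin(th); c,n=np.cos(.078),np.sin(.078)
for a in np.c_[np.diff(r)*c,np.diff(r)*n,np.diff(z)].round(1).tolist(): print(a)
E
```

```text
[ 435.7 -342.    93.7] [-5.1 -0.7  1.2] 10.74553267018409
[0.0, 0.0, 0.9]
[0.1, 0.0, 2.7]
[0.2, 0.0, 4.5]
[0.4, 0.0, 6.2]
[0.8, 0.1, 7.8]
[1.3, 0.1, 9.2]
[2.0, 0.2, 10.4]
[2.9, 0.2, 11.3]
[3.8, 0.3, 12.0]
[4.8, 0.4, 12.4]
[5.8, 0.5, 12.5]
[6.7, 0.5, 12.3]
[7.6, 0.6, 11.8]
[8.2, 0.6, 11.0]
[8.6, 0.7, 10.1]
[8.7, 0.7, 9.0]
[8.6, 0.7, 7.9]
[8.1, 0.6, 6.7]
[7.4, 0.6, 5.5]
[6.4, 0.5, 4.4]
[5.2, 0.4, 3.3]
[3.9, 0.3, 2.3]
[2.4, 0.2, 1.4]
[0.8, 0.1, 0.4]
```

Bar gripped. Lift along the arc.

Request:
{"name": "move_arm", "arguments": {
  "increments": [
    [[0,0,0,0,0,0.001,1],[0,0,0,0.0001,0,0.0027,1],[0,0,0,0.0002,0,0.0045,1],[0,0,0,0.0004,0,0.0062,1],[0,0,0,0.0008,0.0001,0.0078,1],[0,0,0,0.0013,0.0001,0.0092,1],[0,0,0,0.002,0.0002,0.0104,1],[0,0,0,0.0029,0.0002,0.0113,1],[0,0,0,0.0038,0.0003,0.012,1],[0,0,0,0.0048,0.0004,0.0124,1]]
  ]
}}

```text
time: 20.9
position: [450.9, -340.8, 171.5]
ee_rot: [0.678, 0.735, -0.001, -0.001]
force: [-8.8, -1.2, -0.6]
gripper_width: 10.7
finger_force: 29.2
```

Request:
{"name": "move_arm", "arguments": {
  "increments": [
    [[0,0,0,0.0055,0.0004,0.0125,1],[0,0,0,0.0065,0.0005,0.0123,1],[0,0,0,0.0075,0.0006,0.0118,1],[0,0,0,0.0082,0.0006,0.011,1],[0,0,0,0.0086,0.0007,0.0101,1],[0,0,0,0.0087,0.0007,0.009,1],[0,0,0,0.0086,0.0007,0.0079,1],[0,0,0,0.0081,0.0006,0.0067,1],[0,0,0,0.0074,0.0006,0.0055,1],[0,0,0,0.0064,0.0005,0.0044,1]]
  ]
}}

```text
time: 22.15
position: [525.9, -335.4, 265.3]
ee_rot: [0.679, 0.735, -0.0, -0.001]
force: [-20.0, 5.6, 21.3]
gripper_width: 10.6
finger_force: 31.0
```

Request:
{"name": "move_arm", "arguments": {
  "increments": [
    [[0,0,0,0.0052,0.0004,0.0033,1],[0,0,0,0.0039,0.0003,0.0023,1],[0,0,0,0.0024,0.0002,0.0014,1],[0,0,0,0.0008,0.0001,0.0005,1],[0,0,0,0,0,0,1],[0,0,0,0,0,0,1],[0,0,0,0,0,0,1],[0,0,0,0,0,0,1],[0,0,0,0,0,0,1],[0,0,0,0,0,0,1]]
  ]
}}

```text
time: 23.4
position: [539.2, -334.4, 273.0]
ee_rot: [0.678, 0.735, 0.0, 0.0]
force: [-14.5, 3.2, 20.3]
gripper_width: 10.6
finger_force: 31.3
```

```bash
python3 - <<'E'
from h import *
for k in range(2):
    o=arm.get_obs(); P=o["position"]; print(o["time"],P.round(1),np.round(o["force"],1),o["gripper_width"].round(2),o["finger_force"],np.abs(o["qvel"]).max().round(4))
    s,K,W=cam("scene"); 
d=(P-[639.1,-324.7,90+P[2]*0]); r=-(d[0]*np.cos(.078)+d[1]*np.sin(.078)); zb=P[2]-0.7-90
print("lid angle est",np.degrees(np.arctan2(zb,r))-.84,"radius",np.hypot(zb,r), "by z",np.degrees(np.arcsin(zb/205))-.84)
# bar in the scene camera: dark thin line between handle arms? blue area fraction check of lid raised
c=proj(K,W,(*P[:2],P[2]-1)); print(c)
h=cv2.cvtColor(s,cv2.COLOR_BGR2HSV); m=cv2.inRange(h,(100,120,60),(125,255,255)); m[:150]=0;m[310:]=0;m[:,:370]=0;m[:,480:]=0
p=np.argwhere(m); print("blue px",p.min(0),p.max(0),len(p))
# predicted lid corners at 60 deg
a=np.radians(60);b=np.array([np.cos(.078),np.sin(.078)]);n=np.array([-b[1],b[0]])
for y in(-90,90):
    q=np.array([639.1,-324.7])-160*np.cos(a)*b+y*n; print(proj(K,W,(*q,90+160*np.sin(a))).round(1))
i=arm.snapshot("top")["img"]
E
```

```text
Traceback (most recent call last):
AttributeError: 'float' object has no attribute 'round'
```

The force is about 25 N, directed radially outward from the hinge, so the tool sits slightly too close in. Ease it outward a little.

Request:
{"name": "move_arm", "arguments": {
  "increments": [
    [[0,0,0,-0.0003,0,0.0005,1],[0,0,0,-0.0003,0,0.0005,1],[0,0,0,-0.0003,0,0.0005,1],[0,0,0,0,0,0,1],[0,0,0,0,0,0,1],[0,0,0,0,0,0,1],[0,0,0,0,0,0,1],[0,0,0,0,0,0,1],[0,0,0,0,0,0,1],[0,0,0,0,0,0,1]]
  ]
}}

```text
time: 24.65
position: [539.0, -334.3, 273.1]
ee_rot: [0.678, 0.735, 0.0, 0.001]
force: [-7.5, -0.4, 8.0]
gripper_width: 10.6
finger_force: 30.1
```

```bash
cat > chk.py <<'E'
from h import *
o=arm.get_obs(); P=o["position"]; print(o["time"],P.round(1),np.round(o["force"],1),o["gripper_width"],o["finger_force"],np.abs(o["qvel"]).max().round(4))
s,K,W=cam("scene"); cv2.imwrite("pics/s6.png",s)
d=P-[639.1,-324.7,90]; r=-(d[0]*np.cos(.078)+d[1]*np.sin(.078)); zb=P[2]-0.7-90
print("angle",np.degrees(np.arctan2(zb,r))-.84,"radius",np.hypot(zb,r))
h=cv2.cvtColor(s,cv2.COLOR_BGR2HSV); m=cv2.inRange(h,(100,110,40),(125,255,255)); m[:120]=0;m[310:]=0;m[:,:370]=0;m[:,480:]=0
p=np.argwhere(m); print("blue rows/cols",p.min(0),p.max(0),len(p)); print("bar px",proj(K,W,P-[0,0,1]))
b=np.array([np.cos(.078),np.sin(.078)]);n=np.array([-b[1],b[0]])
for A in(50,55,60,65):
  a=np.radians(A); print(A,[proj(K,W,(*(np.array([639.1,-324.7])-160*np.cos(a)*b+y*n),90+160*np.sin(a))).round(1).tolist() for y in(-90,90)])
E
python3 chk.py
```

```text
24.65 [ 539.  -334.3  273.1] [-7.5 -0.4  8. ] 10.597655523604848 30.05457043647766 0.001
angle 60.31030562239013 radius 208.29247349823527
blue rows/cols [198 391] [280 460] 2945
bar px [432.96160911 199.62525863]
50 [[457.3, 222.8], [402.4, 206.0]]
55 [[458.7, 218.7], [403.8, 202.0]]
60 [[460.1, 214.6], [405.3, 198.2]]
65 [[461.4, 210.8], [406.7, 194.5]]
```

The lid's far edge (blue from row 198 to column 460) matches the 60° prediction. It is held still with low force, so I'm handing in.

```bash
python3 -c "
from bench import arm
print(arm.sign_off())"
```

```text
the job is handed in; nothing more can be done
None
```

The gear is lying flat in the yellow tray, the bearing is still on the turntable, and I handed the job in at about 25 s with the arm holding the box lid still at about 60°; the mug, tape roll and seal were not touched.

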